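Nest the pastry cutters in their tins

TASK

Put the pastry cutters away in their open tins: the three round ones in the round tin and the two square ones in the square tin, nested one over the other from the smallest, which goes in first, to the largest. Every cutter must end up standing upright with its cutting edge flat on the tin's floor, the nest about in the middle of its tin. Leave the mug, the spice jar and the salt shaker standing where they are.

Things in the scene. Friction and masses are not known exactly. Their poses are not given: they have to be found in the camera images.
- round_small_c (a point): Round pastry cutter, loose, 52 mm high: steel ring, outer diameter 46 mm, 26 mm high, wall 2.5 mm, open below; over it a strap with a level black grip bar 30 x 14 mm, 8 mm thick, its top at 52 mm. Point: centre, 26 mm above the cutting edge; the bar's middle is 22 mm straight above it. x runs along the bar's length, z up.
- round_medium_c (a point): Round pastry cutter, loose, 72 mm high: steel ring, outer diameter 70 mm, 26 mm high, wall 2.5 mm, open below; over it a strap with a level black grip bar 36 x 16 mm, 8 mm thick, its top at 72 mm. Point: centre, 36 mm above the cutting edge; the bar's middle is 32 mm straight above it. x runs along the bar's length, z up.
- round_large_c (a point): Round pastry cutter, loose, 92 mm high: steel ring, outer diameter 94 mm, 26 mm high, wall 2.5 mm, open below; over it a strap with a level black grip bar 44 x 18 mm, 8 mm thick, its top at 92 mm. Point: centre, 46 mm above the cutting edge; the bar's middle is 42 mm straight above it. x runs along the bar's length, z up.
- square_small_c (a point): Square pastry cutter, loose, 52 mm high: steel square frame, outer side 52 mm, 26 mm high, wall 2.5 mm, open below; over it a strap with a level black grip bar 30 x 14 mm, 8 mm thick, its top at 52 mm. Point: centre, 26 mm above the cutting edge; the bar's middle is 22 mm straight above it. x runs along the bar's length, z up, x and y square to its sides.
- square_large_c (a point): Square pastry cutter, loose, 72 mm high: steel square frame, outer side 80 mm, 26 mm high, wall 2.5 mm, open below; over it a strap with a level black grip bar 40 x 18 mm, 8 mm thick, its top at 72 mm. Point: centre, 36 mm above the cutting edge; the bar's middle is 32 mm straight above it. x runs along the bar's length, z up, x and y square to its sides.
- round_tin: Round open storage tin, bare metal, fixed to the counter: outer diameter 124 mm, inner 120 mm, 20 mm high, floor 3 mm thick. Origin at the centre of its underside, on the counter; z up.
- square_tin: Square open storage tin, bare metal, fixed to the counter: outer sides 112 mm, inner 108 mm, 20 mm high, floor 3 mm thick. Origin at the centre of its underside, on the counter; x and y run along its sides, z up.
- mug: Green mug, loose, 82 mm across, 92 mm high, handle on its y side. Origin at the centre of its underside. Not part of the job.
- spice_jar: Small glass jar with a black cap, loose, 44 mm across, 85 mm high, among the cutters. Origin at the centre of its underside. Not part of the job.
- salt_shaker: White ceramic salt shaker, loose, 42 mm across, 74 mm high, among the cutters. Origin at the centre of its underside. Not part of the job.
There are look-alikes about, which are no part of the job. Leave any pink or yellow look-alike of the part that bears round_medium_c alone. Leave any orange look-alike of the part that bears round_large_c alone.

How it is judged:
By the outcome, as a careful person would: the job done as asked, in the order asked, and still so for the second after the job is handed in, with the robot touching nothing.
It also fails if it takes over 104 s, if anything falls off the work surface, if the arm or the gripper's body presses on something with over 40 N, if the wrist force passes 120 N, or if a joint passes its speed limit or range.

ROBOT

A 7-joint arm with a two-finger parallel gripper is mounted at the origin on the work surface. World frame = base frame: x ahead of the robot, y to its left, z up, the work surface at z = 0. Lengths are in m, angles in rad, forces in N, time in s.
With the tool pointing down it reaches from about 0.425 to 0.925 m from the base axis. Payload 6.8 kg.
Tool frame: the origin (TCP) lies where the fingers leave the gripper's body, on its centre line; the fingertips stand 73 mm ahead of it and the grasp point (between the pads) lies 54 mm ahead of it; z points along the fingers, y is the direction in which the jaws open and shut (so a half turn about z gives the same grasp; the last joint's range is limited). The gripper opens to 85 mm and grips with 20 to 120 N. Pads are 22 mm wide; open, the fingers measure 114 mm over their backs; the gripper's body (76 mm by 85 mm) begins 54 mm behind the grasp point. The pads swing forward as they close: fully open they stand 13 mm farther back than shut.
Start: joints at [1.078, 0.477, 0.022, 1.555, -0.011, 1.109, -0.083], TCP at [0.253, -0.626, 0.304] pointing down, gripper open.
Joint ranges: [-2.96, 2.96], [-0.34, 2.1], [-1.41, 1.46], [0.24, 2.44], [-1.37, 4.51], [0.17, 1.92], [-2.96, 2.96]. Speed limits (rad/s): [2.39, 2.39, 3.14, 3.14, 3.14, 3.14, 3.14].

INTERFACE

Orientations are given as a rotation vector (axis times angle).
In Python, from bench import r gives the robot as it stands.
- The arm moves only by the shell command python3 -m handwheel 'ROWS' [FORCE]. ROWS is JSON, a list that holds one entry, the list of rows, each a list of 7 numbers: the shift along the world's x, y, z in m, then the turn, a rotation vector about the world's x, y, z in rad, then the finger opening in m, from 0 to 0.0854. A call has 1 to 10 rows; each row shifts and turns the commanded pose from where the row before left it; what a row does not reach is not made up. A row lasts 1/12 s, in which the tool goes at most 41.7 mm and 7.16 degrees, less where a joint would pass 70% of its speed; a pose out of reach is approached as far as the arm can. A call is refused whole if a number of a shift passes 0.0417 or a number of a turn 0.125, either way. A call with a gripper value outside its range is refused whole. The fingers move at their own pace and stop on an object; FORCE is the grip in N (left out, the last holds). Time passes only in rows, so rows that do not move let the fingers close. It gives the time, the measured TCP pose, the force and the opening at its end, in the units of the state.
- r.get_obs(): the state, without advancing time (a new reading comes with each control period).
- r.grab_frame(name): name is "side" or "top"; returns (picture, depth): 400x640x3 uint8, red, green, blue; 400x640 float32, m along the optical axis (not along the pixel's ray), 0 where there is no reading.
- r.get_calibration(name): a dict with "vertical_fov" (degrees; the focal length in pixels is half the picture's height over the tangent of half this angle, whatever the lens; pixels are square), "cx", "cy" (the principal point, pixels), "R" (3x3) and "t" (3): a world point X has camera coordinates R X + t. Camera axes: x right, y down, z forward; pixel columns grow to the right and rows downward; lengths in m; the calibration is good to about 2 mm. A picture is of the moment at which its call begins. get_calibration takes no time and is no camera call.
- r.hand_in(): hands the job in, once; it reports no verdict.
Trained networks look in the newest picture that a camera, given by its name, has taken for a name from the list of things; names that differ only in an ending like _2 or _b are one class to them, and where a whole thing is asked for, a point or a joint stands for the part that bears it (a point fixed in the world has none). Each returns a list of dicts, best first, with "p" (0 to 1); they miss things now and then, are a little off and sometimes report something else, mostly with a low value. They report only what shows in the picture. A call takes as long as a camera call. They do not tell look-alikes from the thing itself.
- r.masks_of(label, camera): "pixels" (400x640 bool, what is visible of it) and "at" ([column, row] in pixels, amid what is visible of it).
The state is a dict: "clock": time; "joints": joint angles; "qvel": joint speeds; "tau": joint torques, N m; "tcp_pos": TCP position; "orientation": TCP orientation; "contact_force": force on the tool from outside, world axes, zero at the start; "moment": the same for the moment, N m; "grip_width": finger opening in m.
Only numpy, scipy, OpenCV 4.12 (cv2) and the standard library are available. Lean on these libraries where they do the work, as an engineer would, in place of code of your own. Each camera call takes 0.05 s, during which the arm holds its last target.

## Working session

There is one attempt and no reset: what is moved stays moved. The work goes in short steps, Python scripts to look and compute and a shell command to move; the robot and the scene stay as the last step left them, time stands still between calls to the robot, and variables do not carry over. Pictures are saved under pics/ and viewed, and the job is handed in when it is done.

```bash
ls; mkdir -p pics
python3 - <<'E'
from bench import r
import cv2
o=r.get_obs();print({k:o[k] for k in('clock','tcp_pos','orientation','grip_width','contact_force')})
for n in('side','top'):
    p,d=r.grab_frame(n);cv2.imwrite(f'pics/{n}0.png',p[:,:,::-1]);print(r.get_calibration(n))
E
```

```text
pics
{'clock': 0.0, 'tcp_pos': array([ 0.25319124, -0.62520634,  0.30289398]), 'orientation': array([-3.08182941e+00, -6.00393090e-01,  7.89363873e-04]), 'grip_width': 0.08565279548308954, 'contact_force': array([ 0.21542904, -0.67975023, -0.41890411])}
{'vertical_fov': 42.59018436594216, 'cx': 310.4739793512333, 'cy': 200.74477567500452, 'R': array([[-0.95670892, -0.29060779, -0.01597358],
       [-0.14872071,  0.53530522, -0.83146285],
       [ 0.25018032, -0.79309233, -0.55535067]]), 't': array([0.47764635, 0.1765787 , 1.10553858])}
{'vertical_fov': 56.59160813860987, 'cx': 318.28907784836684, 'cy': 197.89759220959823, 'R': array([[-0.02654188, -0.99960981, -0.00870421],
       [-0.98763978,  0.02756761, -0.15429743],
       [ 0.15447718,  0.00450128, -0.9879861 ]]), 't': array([-0.07750113,  0.54463209,  0.97115107])}
```

View pics/top0.png

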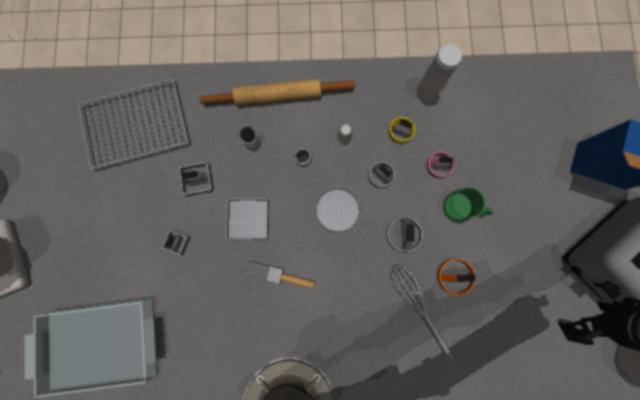

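View pics/side0.png

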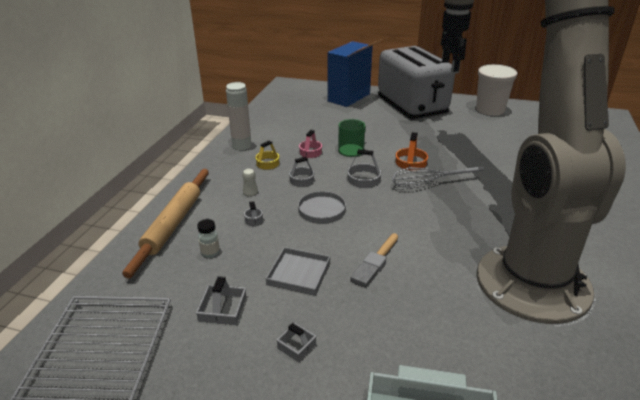

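The top view shows the round tin at (337,210) and the square tin at (248,219). The plain steel cutters are the large round at (404,235), medium round at (382,174), small round at (303,157), large square at (196,179) and small square at (176,242). The yellow (402,129), pink (440,164) and orange (457,277) rings are the look-alikes. Next I'll measure each one.

```bash
cat > h.py <<'E'
from bench import r
import numpy as np, cv2
def K(n):
    c=r.get_calibration(n); f=200/np.tan(np.radians(c['vertical_fov']/2)); return c,f
def cloud(n,d):
    c,f=K(n); v,u=np.mgrid[0:400,0:640]
    X=np.stack([(u-c['cx'])/f*d,(v-c['cy'])/f*d,d],-1)-c['t']
    return X@c['R']
def proj(n,X):
    c,f=K(n); x=np.asarray(X)@c['R'].T+c['t']; return np.stack([x[...,0]/x[...,2]*f+c['cx'],x[...,1]/x[...,2]*f+c['cy']],-1)
def plane(n,uv,z):
    c,f=K(n); uv=np.asarray(uv,float); d=np.stack([(uv[...,0]-c['cx'])/f,(uv[...,1]-c['cy'])/f,np.ones(uv.shape[:-1])],-1)@c['R']
    o=-c['R'].T@c['t']; return o+d*((z-o[2])/d[...,2])[...,None]
E
python3 - <<'E'
from h import *
P={}
for cam in('top','side'):
    p,d=r.grab_frame(cam); np.savez(f'{cam}0.npz',p=p,d=d); W=cloud(cam,d)
    for l in['round_small_c','round_medium_c','round_large_c','square_small_c','square_large_c','round_tin','square_tin','mug','spice_jar','salt_shaker']:
        for i,m in enumerate(r.masks_of(l,cam)[:4]):
            if m['p']<.2: continue
            k=m['pixels']; np.save(f'm_{cam}_{l}_{i}.npy',k)
            w=W[k&(d>0)]; print(cam,l,i,round(m['p'],2),np.round(m['at']),k.sum(),'med',np.round(np.median(w,0),3),'z95',np.round(np.percentile(w[:,2],[5,95]),3))
print(r.get_obs()['clock'])
E
python3 - <<'E'
import cv2
p=cv2.imread('pics/top0.png')[110:290,150:490]
cv2.imwrite('pics/topz.png',cv2.resize(p,(800,424),interpolation=cv2.INTER_CUBIC))
E
```

```text
top round_small_c 0 0.49 [303. 157.] 214 med [ 0.664 -0.048  0.026] z95 [-0.001  0.053]
top round_medium_c 0 0.89 [442. 164.] 376 med [ 0.634 -0.43   0.026] z95 [0.    0.073]
top round_medium_c 1 0.81 [401. 125.] 347 med [ 0.739 -0.332  0.027] z95 [-0.     0.073]
top round_medium_c 2 0.72 [386. 174.] 339 med [ 0.609 -0.276  0.026] z95 [0.    0.073]
top round_large_c 0 0.97 [457. 276.] 494 med [ 0.326 -0.45   0.027] z95 [0.005 0.093]
top round_large_c 1 0.62 [410. 231.] 378 med [ 0.438 -0.329  0.047] z95 [0.001 0.094]
top square_small_c 0 0.88 [172. 243.] 283 med [0.432 0.304 0.025] z95 [0.001 0.053]
top square_large_c 0 0.88 [192. 173.] 535 med [0.614 0.248 0.025] z95 [0.002 0.073]
top round_tin 0 0.69 [337. 212.] 1452 med [ 0.515 -0.145  0.003] z95 [-0.     0.007]
top square_tin 0 0.85 [246. 218.] 1699 med [0.496 0.11  0.003] z95 [-0.     0.019]
top spice_jar 0 0.65 [248. 137.] 318 med [0.709 0.09  0.082] z95 [0.017 0.087]
top spice_jar 1 0.29 [464. 205.] 1125 med [ 0.514 -0.498  0.044] z95 [0.003 0.092]
top salt_shaker 0 0.75 [343. 134.] 224 med [ 0.719 -0.17   0.061] z95 [0.011 0.
[... 673 characters left out ...]
-0.32   0.018] z95 [0.001 0.092]
side square_large_c 0 0.88 [218. 301.] 1392 med [0.609 0.27  0.02 ] z95 [0.    0.072]
side round_tin 0 0.89 [323. 210.] 1287 med [ 0.513 -0.15   0.005] z95 [0.001 0.019]
side square_tin 0 0.87 [300. 271.] 2199 med [0.495 0.106 0.004] z95 [0.001 0.02 ]
side square_tin 1 0.23 [350. 137.] 926 med [ 0.511 -0.451  0.062] z95 [0.009 0.091]
side mug 0 0.95 [351. 138.] 942 med [ 0.511 -0.452  0.062] z95 [0.005 0.091]
side spice_jar 0 0.57 [208. 240.] 607 med [0.708 0.111 0.054] z95 [0.011 0.086]
side salt_shaker 0 0.63 [247. 183.] 334 med [ 0.721 -0.159  0.039] z95 [0.008 0.072]
side salt_shaker 1 0.56 [320. 209.] 1247 med [ 0.514 -0.152  0.005] z95 [0.001 0.019]
1.2
```

View pics/topz.png

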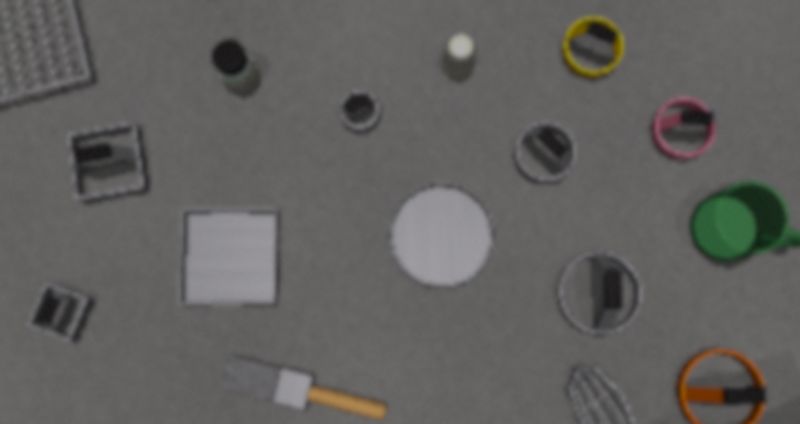

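```bash
cat > meas.py <<'E'
from h import *
from scipy.optimize import least_squares
S={'round_small':(.664,-.045,.052,.023),'round_medium':(.609,-.27,.072,.035),'round_large':(.437,-.325,.092,.047),'square_small':(.43,.308,.052,.026),'square_large':(.612,.26,.072,.04)}
def measure(cam,p,d,S=S):
    W=cloud(cam,d); out={}
    for k,(x,y,h,R) in S.items():
        near=(np.hypot(W[...,0]-x,W[...,1]-y)<R*1.45+.012)&(d>0)
        bar=near&(abs(W[...,2]-h)<.0045)
        uv=np.argwhere(bar)[:,::-1].astype(float)
        b=plane(cam,uv,h)[:,:2] if len(uv) else np.zeros((1,2))
        rect=cv2.minAreaRect((b*1000).astype(np.float32))
        (cx,cy),(w,hh),a=rect
        if w<hh: a+=90; w,hh=hh,w
        rim=near&(abs(W[...,2]-.026)<.004)
        q=W[rim][:,:2]
        if k.startswith('round'):
            f=least_squares(lambda c:np.hypot(q[:,0]-c[0],q[:,1]-c[1])-(R-.00125),[x,y],loss='soft_l1',f_scale=.002)
            c=f.x*1000; ra=None
        else:
            def g(c):
                co,si=np.cos(c[2]),np.sin(c[2]); e=q-c[:2]; 
                return np.maximum(abs(e[:,0]*co+e[:,1]*si),abs(-e[:,0]*si+e[:,1]*co))-(R-.00125)
            best=min((least_squares(g,[x,y,t],loss='soft_l1',f_scale=.002) for t in np.linspace(-.7,.7,8)),key=lambda s:s.cost)
            c=best.x[:2]*1000; ra=round(np.degrees(best.x[2])%90,1)
        print(cam,k,'bar',np.round([cx,cy,w,hh,a%180],1),'mean',np.round(b.mean(0)*1000,1),len(uv),'| ring',np.round(c,1),ra,len(q))
def tins(cam,d):
    W=cloud(cam,d)
    for k,x,y in(('round',.515,-.147),('square',.495,.108)):
        q=W[(np.hypot(W[...,0]-x,W[...,1]-y)<.085)&(d>0)&(W[...,2]>.012)&(W[...,2]<.024)][:,:2]
        if k=='round':
            f=least_squares(lambda c:np.hypot(q[:,0]-c[0],q[:,1]-c[1])-.061,[x,y],loss='soft_l1',f_scale=.002).x; print(cam,k,f*1000,len(q))
        else:
            def g(c):
                co,si=np.cos(c[2]),np.sin(c[2]); e=q-c[:2]
                return np.maximum(abs(e[:,0]*co+e[:,1]*si),abs(-e[:,0]*si+e[:,1]*co))-.055
            b=min((least_squares(g,[x,y,t],loss='soft_l1',f_scale=.002) for t in np.linspace(-.7,.7,8)),key=lambda s:s.cost).x
            print(cam,k,b[:2]*1000,np.degrees(b[2]),len(q))
E
python3 - <<'E'
from meas import *
for cam in('top','side'):
    z=np.load(cam+'0.npz'); measure(cam,z['p'],z['d']); tins(cam,z['d'])
E
```

```text
top round_small bar [667.3 -50.7  28.6  14.1 126.2] mean [667.1 -50.7] 54 | ring [667.5 -50.6] None 63
top round_medium bar [ 609.5 -271.4   34.3   15.5   41.9] mean [ 609.2 -271.6] 84 | ring [ 609.8 -271.8] None 113
top round_large bar [ 440.1 -325.1   41.2   17.8  176.4] mean [ 440.4 -325.5] 120 | ring [ 441.  -325.8] None 159
top square_small bar [435.3 303.7  29.5  14.1 159.6] mean [435.4 303.6] 59 | ring [435.4 304.3] 67.7 127
top square_large bar [612.1 252.2  39.6  18.2  98.1] mean [612.1 252.3] 100 | ring [612.6 253.1] 9.1 178
top round [ 513.96362572 -144.71347646] 129
top square [495.30475521 107.4438762 ] -1.7000642935419907 197
side round_small bar [664.4 -45.8  36.6  13.5 122.8] mean [664.7 -45.9] 42 | ring [665.7 -48.7] None 80
side round_medium bar [ 607.1 -266.4   36.    23.7   37.7] mean [ 606.6 -266.9] 52 | ring [ 608.  -269.2] None 97
side round_large bar [ 437.9 -320.7   44.9   25.7    4.3] mean [ 438.4 -321.3] 67 | ring [ 438.8 -323.2] None 124
side square_small bar [432.8 308.6  31.4  16.5 159.5] mean [433.1 308.5] 113 | ring [433.6 307. ] 68.0 230
side square_large bar [609.5 256.9  43.7  19.1  99.2] mean [609.7 257.2] 144 | ring [610.7 255.4] 9.1 305
side round [ 512.37774528 -142.88630899] 298
side square [493.2023468  109.91350972] -1.7551434549400904 482
```

```bash
python3 -m handwheel '[[[0.02,0.028,0,0,0,0.09,0.08],[0.02,0.029,0,0,0,0.09,0.08],[0.02,0.029,0,0,0,0.09,0.08],[0.02,0.029,0,0,0,0.09,0.08],[0.02,0.029,0,0,0,0.09,0.08],[0.02,0.029,0,0,0,0.09,0.08],[0.02,0.029,0,0,0,0.09,0.08],[0.02,0.029,0,0,0,0.09,0.08],[0.02,0.029,0,0,0,0.09,0.08],[0.02,0.029,0,0,0,0.09,0.08]]]' 40; python3 -m handwheel '[[[0.021,0.029,0,0,0,0.09,0.05],[0.021,0.029,0,0,0,0.09,0.05],[0.021,0.029,0,0,0,0.09,0.05],[0.021,0.029,0,0,0,0.09,0.05],[0.021,0.029,0,0,0,0.09,0.05],[0.021,0.029,-0.01,0,0,0.09,0.05],[0.021,0.029,-0.02,0,0,0.09,0.05],[0.021,0.029,-0.03,0,0,0.09,0.05],[0.021,0.029,-0.03,0,0,0.09,0.05],[0,0,0,0,0,0,0.05]]]'
```

```text
clock: 2.03
tcp_pos: [0.4541, -0.3352, 0.3042]
orientation: [2.511, 1.887, 0.0]
contact_force: [0.2, -0.9, -0.0]
grip_width: 0.0803
clock: 2.87
tcp_pos: [0.6379, -0.0742, 0.215]
orientation: [-1.549, -2.724, -0.004]
contact_force: [-0.2, 0.5, 0.1]
grip_width: 0.0499
```

```bash
cat > st.py <<'E'
from h import *
from scipy.spatial.transform import Rotation as Ro
o=r.get_obs(); M=Ro.from_rotvec(o['orientation']).as_matrix()
print('t',round(o['clock'],2),'tcp',np.round(o['tcp_pos'],4),'xyaw',round(np.degrees(np.arctan2(M[1,0],M[0,0])),1)%180,'zaxis',np.round(M[:,2],3),'w',round(o['grip_width'],4),'F',np.round(o['contact_force'],1),'j7',round(o['joints'][6],2))
E
python3 st.py
```

```text
t 2.87 tcp [ 0.6379 -0.0742  0.215 ] xyaw 120.8 zaxis [-0.006  0.006 -1.   ] w 0.0499 F [-0.2  0.5  0.1] j7 0.31
```

```bash
python3 -m handwheel '[[[0.0143,0.0122,-0.02,0,0,0.035,0.04],[0.0143,0.0123,-0.02,0,0,0.035,0.04],[0,0,-0.02,0,0,0,0.035],[0,0,0,0,0,0,0.035]]]'; python3 st.py
python3 - <<'E'
from h import *
for n in('side','top'):
    p,d=r.grab_frame(n); np.savez(n+'1.npz',p=p,d=d)
    u,v=proj(n,np.array([.6665,-.0497,.06])).astype(int)
    c=p[max(0,v-60):v+60,u-80:u+80]; cv2.imwrite(f'pics/{n}1.png',cv2.resize(c[:,:,::-1],(640,480),interpolation=cv2.INTER_CUBIC))
E
```

```text
clock: 3.2
tcp_pos: [0.6646, -0.0566, 0.1562]
orientation: [-1.469, -2.77, 0.004]
contact_force: [-1.1, -0.5, -0.5]
grip_width: 0.0351
t 3.2 tcp [ 0.6646 -0.0566  0.1562] xyaw 124.1 zaxis [-0.007  0.001 -1.   ] w 0.0351 F [-1.1 -0.5 -0.5] j7 0.3
```

View pics/side1.png

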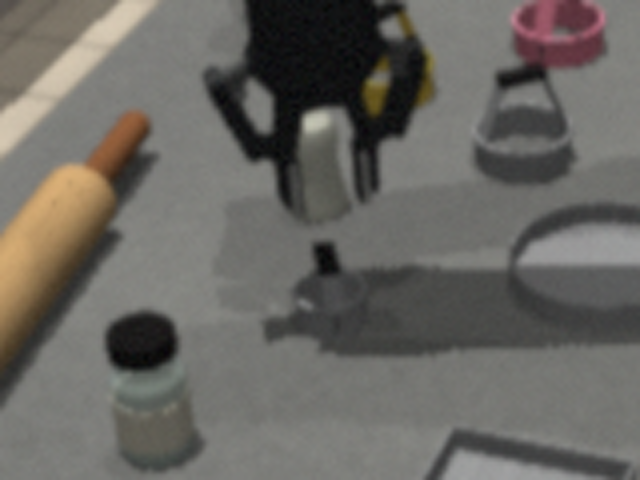

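View pics/top1.png

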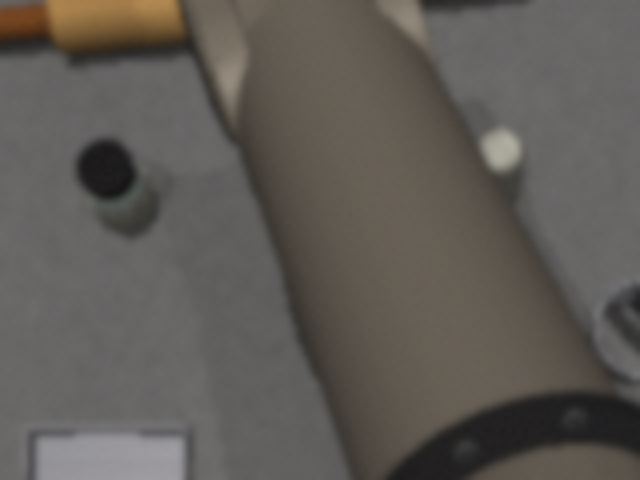

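```bash
python3 -m handwheel '[[[0.002,0.007,0,0,0,0.01,0.035],[0,0,-0.018,0,0,0,0.035],[0,0,-0.018,0,0,0,0.035],[0,0,0,0,0,0,0.035]]]'; python3 st.py
```

```text
clock: 3.63
tcp_pos: [0.6673, -0.0507, 0.1231]
orientation: [-1.459, -2.78, 0.002]
contact_force: [-1.6, 0.5, -0.4]
grip_width: 0.0349
t 3.63 tcp [ 0.6673 -0.0507  0.1231] xyaw 124.6 zaxis [-0.003 -0.    -1.   ] w 0.0349 F [-1.6  0.5 -0.4] j7 0.28
```

```bash
python3 -m handwheel '[[[0,0.001,-0.016,0,0,0,0.035],[0,0,0,0,0,0,0.035],[0,0,0,0,0,0,0.008],[0,0,0,0,0,0,0.008],[0,0,0,0,0,0,0.008],[0,0,0,0,0,0,0.008],[0,0,0,0,0,0,0.008]]]' 40; python3 st.py;python3 - <<'E'
from h import *
n='side'
p,d=r.grab_frame(n); u,v=proj(n,np.array([.6665,-.0497,.06])).astype(int)
c=p[max(0,v-60):v+60,u-80:u+80]; cv2.imwrite(f'pics/{n}2.png',cv2.resize(c[:,:,::-1],(640,480),interpolation=cv2.INTER_CUBIC))
E
```

```text
clock: 4.22
tcp_pos: [0.6689, -0.0495, 0.1091]
orientation: [1.46, 2.781, 0.001]
contact_force: [-0.0, -0.1, 2.1]
grip_width: 0.0127
t 4.22 tcp [ 0.6689 -0.0495  0.1091] xyaw 124.6 zaxis [ 0.001 -0.    -1.   ] w 0.0127 F [-0.  -0.1  2.1] j7 0.27
```

View pics/side2.png

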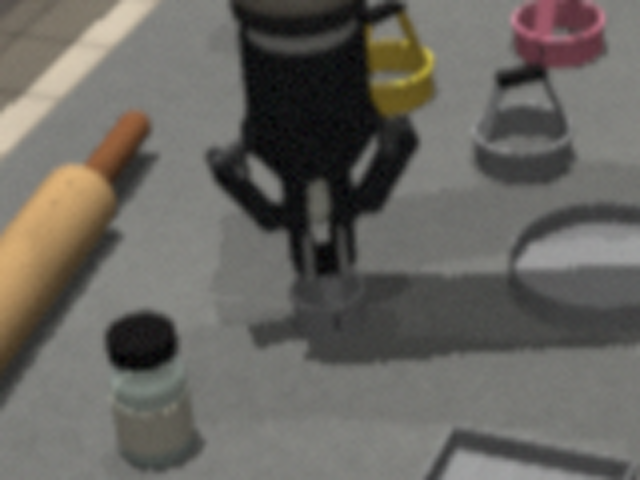

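```bash
python3 -m handwheel '[[[0,0,0.025,0,0,0,0.008],[0,0,0.035,0,0,0,0.008],[-0.018,-0.011,0,0,0,-0.11,0.008],[-0.02,-0.012,0,0,0,-0.11,0.008],[-0.02,-0.012,0,0,0,-0.11,0.008],[-0.02,-0.012,0,0,0,-0.11,0.008],[-0.02,-0.012,0,0,0,-0.11,0.008],[-0.02,-0.012,0,0,0,-0.11,0.008],[-0.02,-0.012,0,0,0,-0.11,0.008],[-0.01,-0.006,0,0,0,-0.11,0.008]]]'; python3 -m handwheel '[[[0,0,0,0,0,-0.12,0.008],[0,0,0,0,0,-0.12,0.008],[0,0,0,0,0,0,0.008]]]'; python3 st.py
```

```text
clock: 5.1
tcp_pos: [0.5177, -0.1402, 0.1683]
orientation: [-2.513, -1.885, 0.003]
contact_force: [0.2, -0.3, -0.3]
grip_width: 0.0129
clock: 5.35
tcp_pos: [0.5203, -0.1384, 0.1687]
orientation: [2.718, 1.575, 0.0]
contact_force: [-0.8, 0.1, -0.9]
grip_width: 0.0129
t 5.35 tcp [ 0.5203 -0.1384  0.1687] xyaw 60.2 zaxis [ 0. -0. -1.] w 0.0129 F [-0.8  0.1 -0.9] j7 -0.52
```

Measuring the held cutter against the tin before lowering.

```bash
python3 -m handwheel '[[[-0.007,-0.0054,-0.02,0,0,0,0.008],[0,0,0,0,0,0,0.008],[0,0,0,0,0,0,0.008]]]'; python3 st.py;python3 - <<'E'
from h import *
n='side'
p,d=r.grab_frame(n); u,v=proj(n,np.array([.5132,-.1438,.06])).astype(int)
c=p[max(0,v-75):v+75,u-100:u+100]; cv2.imwrite(f'pics/{n}3.png',cv2.resize(c[:,:,::-1],(800,600),interpolation=cv2.INTER_CUBIC))
E
```

```text
clock: 5.6
tcp_pos: [0.5126, -0.1437, 0.1478]
orientation: [-2.711, -1.583, 0.003]
contact_force: [0.7, -0.0, -0.9]
grip_width: 0.0127
t 5.6 tcp [ 0.5126 -0.1437  0.1478] xyaw 60.6 zaxis [-0.002  0.    -1.   ] w 0.0127 F [ 0.7 -0.  -0.9] j7 -0.51
```

View pics/side3.png

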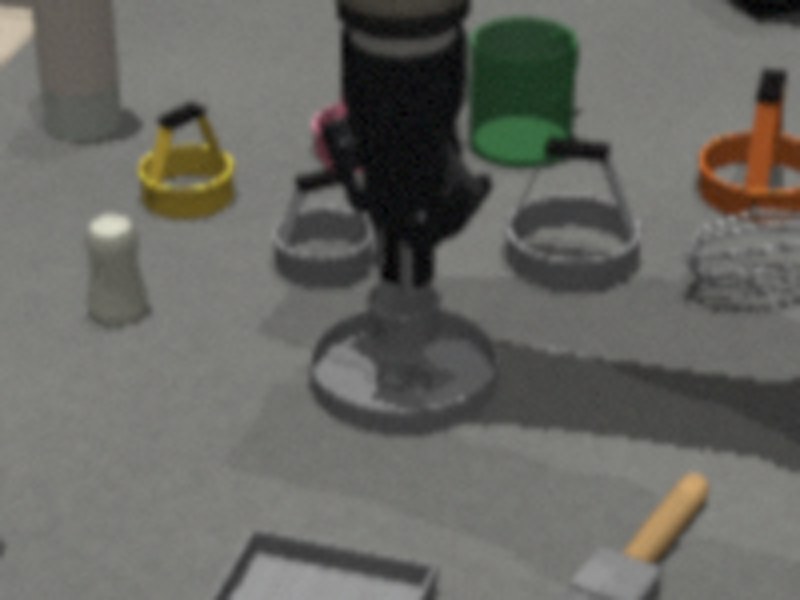

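The side view shows the cutter (405,310) held upright above the tin centre (403,370). I'll lower it and release.

```bash
python3 -m handwheel '[[[0,0,-0.015,0,0,0,0.008],[0,0,-0.012,0,0,0,0.008],[0,0,-0.005,0,0,0,0.008],[0,0,-0.003,0,0,0,0.008],[0,0,0,0,0,0,0.008]]]'; python3 st.py
```

```text
clock: 6.07
tcp_pos: [0.5132, -0.1436, 0.1129]
orientation: [-2.714, -1.581, 0.001]
contact_force: [-0.0, 0.3, -0.0]
grip_width: 0.0128
t 6.07 tcp [ 0.5132 -0.1436  0.1129] xyaw 60.5 zaxis [-0.001  0.    -1.   ] w 0.0128 F [-0.   0.3 -0. ] j7 -0.53
```

```bash
python3 -m handwheel '[[[0,0,-0.0015,0,0,0,0.008],[0,0,0,0,0,0,0.008]]]'; python3 -m handwheel '[[[0,0,0,0,0,0,0.03],[0,0,0,0,0,0,0.03],[0,0,0,0,0,0,0.03],[0,0,0.02,0,0,0,0.03],[0,0,0.04,0,0,0,0.04],[0,0,0.04,0,0,0,0.05],[0,0,0,0,0,0,0.05]]]'; python3 st.py
```

```text
clock: 6.23
tcp_pos: [0.5138, -0.1438, 0.1122]
orientation: [2.714, 1.581, 0.001]
contact_force: [-0.4, 0.7, -0.9]
grip_width: 0.0127
clock: 6.82
tcp_pos: [0.5172, -0.1444, 0.2191]
orientation: [2.708, 1.577, 0.014]
contact_force: [0.2, 0.3, 0.8]
grip_width: 0.0503
t 6.82 tcp [ 0.5172 -0.1444  0.2191] xyaw 60.4 zaxis [ 0.012 -0.002 -1.   ] w 0.0503 F [0.2 0.3 0.8] j7 -0.48
```

```bash
python3 -m handwheel '[[[0.015,-0.02,0,0,0,-0.06,0.04],[0.02,-0.027,0,0,0,-0.08,0.04],[0.02,-0.027,0,0,0,-0.08,0.04],[0.02,-0.027,0,0,0,-0.08,0.04],[0.015,-0.02,-0.01,0,0,-0.04,0.04],[0.002,-0.005,-0.03,0,0,0,0.04],[0,0,0,0,0,0,0.04]]]'; python3 st.py;python3 - <<'E'
from meas import *
for n in('top','side'):
    p,d=r.grab_frame(n); cv2.imwrite(f'pics/{n}4.png',p[:,:,::-1]); measure(n,p,d,{'round_small':(.513,-.144,.055,.023)})
    u,v=proj(n,np.array([.56,-.2,.06])).astype(int)
    c=p[max(0,v-75):v+75,u-100:u+100]; cv2.imwrite(f'pics/{n}4.png',cv2.resize(c[:,:,::-1],(640,480),interpolation=cv2.INTER_CUBIC))
E
```

```text
clock: 7.4
tcp_pos: [0.6035, -0.2715, 0.1671]
orientation: [-2.942, -1.094, 0.009]
contact_force: [-2.0, 0.4, -1.6]
grip_width: 0.0401
t 7.4 tcp [ 0.6035 -0.2715  0.1671] xyaw 40.8 zaxis [-0.006  0.001 -1.   ] w 0.0401 F [-2.   0.4 -1.6] j7 -0.61
top round_small bar [ 513.9 -143.7   29.9   13.3   61.5] mean [ 514.1 -143.6] 60 | ring [ 514.4 -144.4] None 61
side round_small bar [ 512.1 -140.    33.1   16.    66.4] mean [ 512.1 -139.8] 45 | ring [ 511.9 -141.6] None 79
```

View pics/side4.png

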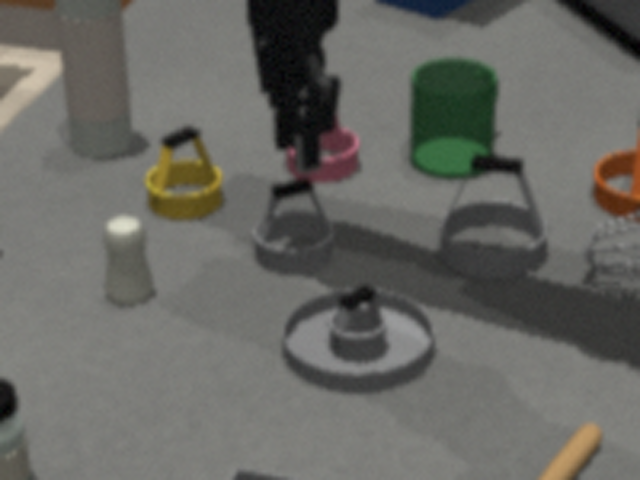

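View pics/top4.png

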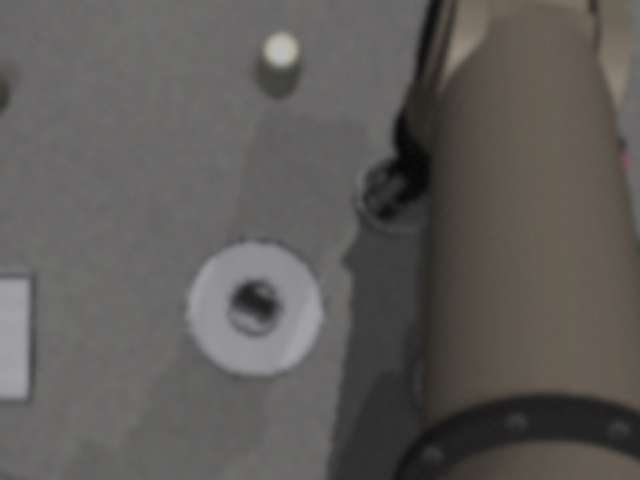

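The small cutter stands upright at the centre of the round tin (side crop 358,335; top crop 255,305), within 1 mm. The pink and yellow rings are look-alikes, so the plain steel ring under the gripper (side crop 293,230) is the medium.

```bash
python3 -m handwheel '[[[0.0054,0.001,-0.012,0,0,0,0.038],[0,0,-0.014,0,0,0,0.038],[0,0,-0.012,0,0,0,0.038],[0,0,0,0,0,0,0.038]]]'; python3 st.py
```

```text
clock: 7.83
tcp_pos: [0.6093, -0.2675, 0.1309]
orientation: [-2.939, -1.1, 0.005]
contact_force: [-1.2, 0.1, -0.6]
grip_width: 0.038
t 7.83 tcp [ 0.6093 -0.2675  0.1309] xyaw 41.0 zaxis [-0.004  0.002 -1.   ] w 0.038 F [-1.2  0.1 -0.6] j7 -0.62
```

```bash
python3 -m handwheel '[[[-0.001,-0.003,-0.002,0,0,0,0.038],[0,0,0,0,0,0,0.01],[0,0,0,0,0,0,0.01],[0,0,0,0,0,0,0.01],[0,0,0,0,0,0,0.01],[0,0,0,0,0,0,0.01]]]'; python3 st.py
```

```text
clock: 8.33
tcp_pos: [0.61, -0.2719, 0.1323]
orientation: [2.943, 1.099, 0.001]
contact_force: [-0.5, 0.1, -0.1]
grip_width: 0.0147
t 8.33 tcp [ 0.61   -0.2719  0.1323] xyaw 41.0 zaxis [ 0.001 -0.    -1.   ] w 0.0147 F [-0.5  0.1 -0.1] j7 -0.62
```

```bash
python3 -m handwheel '[[[0,0,0.02,0,0,0,0.01],[0,0,0.035,0,0,0,0.01],[0,0,0.035,0,0,0,0.01],[-0.015,0.02,0,0,0,0.07,0.01],[-0.02,0.027,0,0,0,0.07,0.01],[-0.02,0.027,0,0,0,0.07,0.01],[-0.02,0.027,0,0,0,0.07,0.01],[-0.015,0.02,0,0,0,0.059,0.01],[-0.006,0.007,0,0,0,0,0.01],[0,0,0,0,0,0,0.01]]]'; python3 st.py
```

```text
clock: 9.17
tcp_pos: [0.5127, -0.1419, 0.2222]
orientation: [-2.713, -1.582, 0.0]
contact_force: [-0.9, -0.2, 0.0]
grip_width: 0.0147
t 9.17 tcp [ 0.5127 -0.1419  0.2222] xyaw 60.5 zaxis [-0.001  0.    -1.   ] w 0.0147 F [-0.9 -0.2  0. ] j7 -0.48
```

```bash
python3 -m handwheel '[[[0.001,-0.002,-0.01,0,0,0,0.01],[0,0,0,0,0,0,0.01]]]'; python3 st.py;python3 - <<'E'
from h import *
n='side'
p,d=r.grab_frame(n); u,v=proj(n,np.array([.5132,-.1438,.08])).astype(int)
c=p[max(0,v-75):v+75,u-100:u+100]; cv2.imwrite(f'pics/{n}5.png',cv2.resize(c[:,:,::-1],(800,600),interpolation=cv2.INTER_CUBIC))
E
```

```text
clock: 9.33
tcp_pos: [0.5152, -0.1476, 0.2106]
orientation: [2.717, 1.576, -0.001]
contact_force: [0.3, -0.2, -2.1]
grip_width: 0.0147
t 9.33 tcp [ 0.5152 -0.1476  0.2106] xyaw 60.2 zaxis [-0.    -0.001 -1.   ] w 0.0147 F [ 0.3 -0.2 -2.1] j7 -0.48
```

View pics/side5.png

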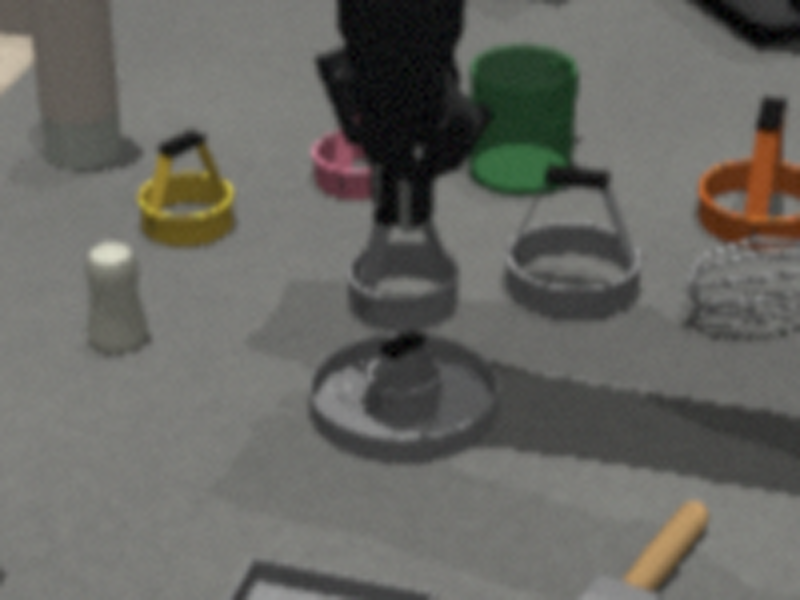

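The medium ring (404,290) hangs directly above the small one (403,380). I'll let it settle and read the pose before lowering.

```bash
python3 -m handwheel '[[[0,0,0,0,0,0,0.01],[0,0,0,0,0,0,0.01],[0,0,0,0,0,0,0.01]]]'; python3 st.py
```

```text
clock: 9.63
tcp_pos: [0.5152, -0.1463, 0.2118]
orientation: [2.716, 1.578, 0.0]
contact_force: [0.1, -0.2, -1.2]
grip_width: 0.0148
t 9.63 tcp [ 0.5152 -0.1463  0.2118] xyaw 60.3 zaxis [ 0.  0. -1.] w 0.0148 F [ 0.1 -0.2 -1.2] j7 -0.48
```

```bash
python3 -m handwheel '[[[-0.0015,0.0025,-0.01,0,0,0,0.01],[0,0,-0.015,0,0,0,0.01],[0,0,-0.015,0,0,0,0.01],[0,0,-0.015,0,0,0,0.01],[0,0,-0.012,0,0,0,0.01],[0,0,0,0,0,0,0.01]]]'; python3 st.py
```

```text
clock: 10.13
tcp_pos: [0.5117, -0.1429, 0.1422]
orientation: [-2.713, -1.578, 0.005]
contact_force: [-1.2, -1.4, -1.1]
grip_width: 0.0145
t 10.13 tcp [ 0.5117 -0.1429  0.1422] xyaw 60.4 zaxis [-0.004  0.001 -1.   ] w 0.0145 F [-1.2 -1.4 -1.1] j7 -0.52
```

```bash
python3 -m handwheel '[[[0.0015,-0.0005,-0.004,0,0,0,0.01],[0,0,-0.002,0,0,0,0.01],[0,0,0,0,0,0,0.01],[0,0,0,0,0,0,0.01]]]'; python3 st.py
```

```text
clock: 10.47
tcp_pos: [0.5152, -0.1439, 0.1394]
orientation: [2.715, 1.579, 0.001]
contact_force: [0.4, 0.1, -0.4]
grip_width: 0.0147
t 10.47 tcp [ 0.5152 -0.1439  0.1394] xyaw 60.4 zaxis [ 0.001 -0.    -1.   ] w 0.0147 F [ 0.4  0.1 -0.4] j7 -0.52
```

```bash
python3 -m handwheel '[[[-0.001,0,-0.003,0,0,0,0.01],[0,0,-0.002,0,0,0,0.01],[0,0,0,0,0,0,0.01],[0,0,0,0,0,0,0.01]]]'; python3 st.py
```

```text
clock: 10.8
tcp_pos: [0.5137, -0.1434, 0.1347]
orientation: [-2.715, -1.58, 0.0]
contact_force: [-3.6, 2.4, 7.6]
grip_width: 0.0149
t 10.8 tcp [ 0.5137 -0.1434  0.1347] xyaw 60.4 zaxis [-0.  0. -1.] w 0.0149 F [-3.6  2.4  7.6] j7 -0.52
```

```bash
python3 -m handwheel '[[[0,0,0,0,0,0,0.035],[0,0,0,0,0,0,0.035],[0,0,0,0,0,0,0.035],[0,0,0.02,0,0,0,0.035],[0,0,0.04,0,0,0,0.045],[0,0,0.04,0,0,0,0.045],[0,0,0,0,0,0,0.045]]]';  python3 -m handwheel '[[[-0.008,-0.02,0,0,0,-0.11,0.045],[-0.008,-0.02,0,0,0,-0.12,0.045],[-0.008,-0.02,0,0,0,-0.12,0.045],[-0.008,-0.02,0,0,0,-0.12,0.045],[-0.008,-0.02,0,0,0,-0.12,0.045],[-0.008,-0.02,0,0,0,-0.12,0.045],[-0.008,-0.02,0,0,0,-0.12,0.045],[-0.008,-0.02,0,0,0,-0.12,0.045],[-0.008,-0.02,0,0,0,-0.1,0.045],[0,0,0,0,0,0,0.045]]]'; python3 st.py
python3 - <<'E'
from meas import *
for n in('top','side'):
    p,d=r.grab_frame(n); measure(n,p,d,{'round_medium':(.513,-.144,.075,.035),'round_large':S['round_large']})
    u,v=proj(n,np.array([.47,-.25,.06])).astype(int)
    c=p[max(0,v-75):v+75,u-100:u+100]; cv2.imwrite(f'pics/{n}6.png',cv2.resize(c[:,:,::-1],(640,480),interpolation=cv2.INTER_CUBIC))
E
```

```text
clock: 11.38
tcp_pos: [0.5176, -0.1444, 0.241]
orientation: [2.709, 1.575, 0.014]
contact_force: [1.8, -0.9, -0.2]
grip_width: 0.0449
clock: 12.22
tcp_pos: [0.4394, -0.3284, 0.2339]
orientation: [3.139, -0.011, -0.001]
contact_force: [-0.2, -1.0, -0.7]
grip_width: 0.0449
t 12.22 tcp [ 0.4394 -0.3284  0.2339] xyaw 179.6 zaxis [-0.001 -0.003 -1.   ] w 0.0449 F [-0.2 -1.  -0.7] j7 -1.04
top round_medium bar [ 513.7 -143.3   35.2   15.4   61.5] mean [ 513.6 -143.8] 80 | ring [ 513.9 -143.2] None 148
top round_large bar [ 439.8 -326.3   40.7   15.2  176.3] mean [ 426.6 -325.1] 41 | ring [ 440.9 -325.7] None 131
side round_medium bar [ 511.8 -137.7   39.7   19.1   59.1] mean [ 511.7 -138.6] 60 | ring [ 513.3 -141.5] None 166
side round_large bar [ 438.1 -320.1   45.    25.8  178. ] mean [ 437.7 -321.2] 67 | ring [ 439.1 -323.6] None 123
```

View pics/side6.png

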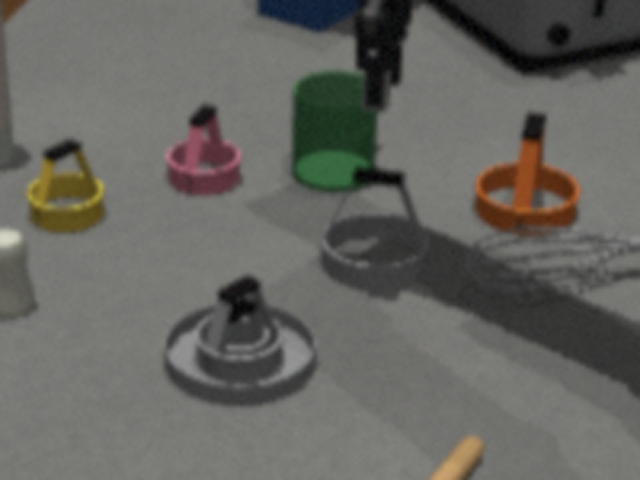

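View pics/top6.png

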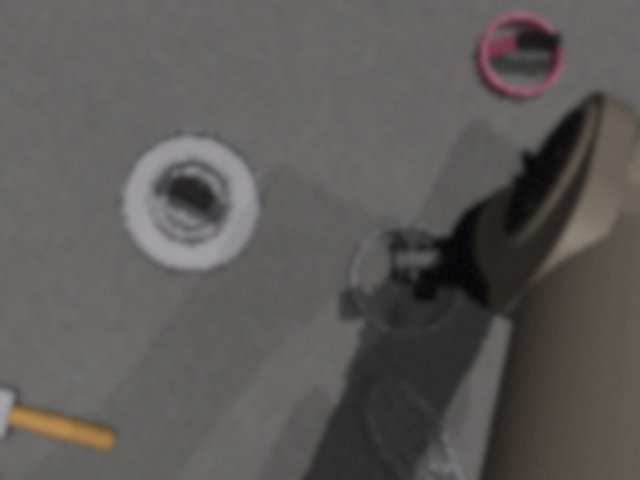

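The medium ring is nested over the small one (side crop 240,340). The steel large cutter (side crop 377,230) is under the gripper; the orange one (527,190) is the look-alike.

```bash
python3 -m handwheel '[[[0.0005,0.0035,-0.025,0,0,-0.035,0.04],[0,0,-0.02,0,0,0,0.04],[0,0,-0.02,0,0,0,0.04],[0,0,-0.015,0,0,0,0.04],[0,0,0,0,0,0,0.04],[0,0,0,0,0,0,0.04]]]';python3 st.py
```

```text
clock: 12.82
tcp_pos: [0.4426, -0.3191, 0.1534]
orientation: [-3.14, 0.045, 0.002]
contact_force: [-0.3, -1.1, 0.1]
grip_width: 0.0397
t 12.82 tcp [ 0.4426 -0.3191  0.1534] xyaw 178.3 zaxis [-0.001  0.001 -1.   ] w 0.0397 F [-0.3 -1.1  0.1] j7 -1.08
```

```bash
python3 -m handwheel '[[[-0.002,-0.005,-0.003,0,0,0,0.04],[0,0,0,0,0,0,0.04],[0,0,0,0,0,0,0.012],[0,0,0,0,0,0,0.012],[0,0,0,0,0,0,0.012],[0,0,0,0,0,0,0.012],[0,0,0,0,0,0,0.012]]]';python3 st.py
```

```text
clock: 13.4
tcp_pos: [0.4408, -0.3253, 0.1515]
orientation: [3.141, -0.049, 0.002]
contact_force: [-0.8, 1.3, 5.1]
grip_width: 0.0167
t 13.4 tcp [ 0.4408 -0.3253  0.1515] xyaw 178.2 zaxis [ 0.001 -0.    -1.   ] w 0.0167 F [-0.8  1.3  5.1] j7 -1.07
```

```bash
python3 -m handwheel '[[[0,0,0.02,0,0,0,0.012],[0,0,0.04,0,0,0,0.012],[0,0,0.04,0,0,0,0.012],[0,0,0,0,0,0,0.012]]]'; python3 -m handwheel '[[[0.007,0.018,0,0,0,0.109,0.012],[0.007,0.018,0,0,0,0.108,0.012],[0.007,0.018,0,0,0,0.108,0.012],[0.007,0.018,0,0,0,0.109,0.012],[0.007,0.018,0,0,0,0.109,0.012],[0.007,0.018,0,0,0,0.109,0.012],[0.007,0.018,0,0,0,0.109,0.012],[0.007,0.018,0,0,0,0.108,0.012],[0.007,0.018,0,0,0,0.108,0.012],[0.007,0.018,0,0,0,0.108,0.012]]]'; python3 -m handwheel '[[[0,0,0,0,0,0,0.012],[0,0,0,0,0,0,0.012]]]';python3 st.py
```

```text
clock: 13.73
tcp_pos: [0.4432, -0.3274, 0.2579]
orientation: [3.135, -0.05, 0.016]
contact_force: [1.3, -0.8, -1.1]
grip_width: 0.0169
clock: 14.57
tcp_pos: [0.5102, -0.1444, 0.2504]
orientation: [-2.711, -1.587, 0.001]
contact_force: [0.2, -0.3, -0.9]
grip_width: 0.0169
clock: 14.73
tcp_pos: [0.5104, -0.1443, 0.2504]
orientation: [-2.714, -1.581, 0.0]
contact_force: [0.5, -0.8, -1.1]
grip_width: 0.0166
t 14.73 tcp [ 0.5104 -0.1443  0.2504] xyaw 60.5 zaxis [-0.     0.001 -1.   ] w 0.0166 F [ 0.5 -0.8 -1.1] j7 -0.45
```

```bash
python3 -m handwheel '[[[0.0032,0.0004,0,0,0,0,0.012],[0,0,0,0,0,0,0.012],[0,0,0,0,0,0,0.012]]]'; python3 st.py;python3 - <<'E'
from h import *
n='side'
p,d=r.grab_frame(n); u,v=proj(n,np.array([.5132,-.1438,.08])).astype(int)
c=p[max(0,v-75):v+75,u-100:u+100]; cv2.imwrite(f'pics/{n}7.png',cv2.resize(c[:,:,::-1],(800,600),interpolation=cv2.INTER_CUBIC))
E
```

```text
clock: 14.98
tcp_pos: [0.5134, -0.1459, 0.2507]
orientation: [2.717, 1.577, -0.001]
contact_force: [-1.2, -0.1, -0.7]
grip_width: 0.017
t 14.98 tcp [ 0.5134 -0.1459  0.2507] xyaw 60.3 zaxis [-0. -0. -1.] w 0.017 F [-1.2 -0.1 -0.7] j7 -0.46
```

View pics/side7.png

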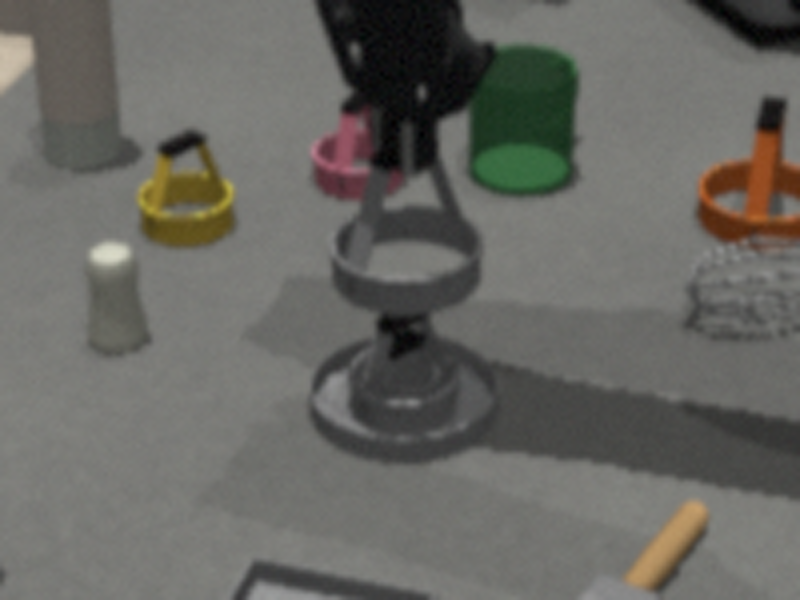

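The large ring (406,260) hangs level over the nest (404,390). Lowering.

```bash
python3 -m handwheel '[[[0,0.002,-0.01,0,0,0,0.012],[0,0,-0.015,0,0,0,0.012],[0,0,-0.015,0,0,0,0.012],[0,0,-0.015,0,0,0,0.012],[0,0,-0.015,0,0,0,0.012],[0,0,-0.01,0,0,0,0.012],[0,0,-0.005,0,0,0,0.012],[0,0,0,0,0,0,0.012],[0,0,0,0,0,0,0.012]]]'; python3 st.py
```

```text
clock: 15.78
tcp_pos: [0.5136, -0.1429, 0.1659]
orientation: [-2.716, -1.58, -0.0]
contact_force: [-0.2, -0.1, -1.4]
grip_width: 0.0168
t 15.78 tcp [ 0.5136 -0.1429  0.1659] xyaw 60.4 zaxis [-0.  0. -1.] w 0.0168 F [-0.2 -0.1 -1.4] j7 -0.5
```

```bash
python3 -m handwheel '[[[0,-0.0005,-0.006,0,0,0,0.012],[0,0,-0.004,0,0,0,0.012],[0,0,-0.001,0,0,0,0.012],[0,0,0,0,0,0,0.012]]]'; python3 st.py
```

```text
clock: 16.12
tcp_pos: [0.5135, -0.1434, 0.1549]
orientation: [2.715, 1.58, 0.0]
contact_force: [0.2, -0.9, -0.7]
grip_width: 0.0172
t 16.12 tcp [ 0.5135 -0.1434  0.1549] xyaw 60.4 zaxis [ 0. -0. -1.] w 0.0172 F [ 0.2 -0.9 -0.7] j7 -0.51
```

```bash
python3 -m handwheel '[[[0,0,-0.0015,0,0,0,0.012],[0,0,0,0,0,0,0.012],[0,0,0,0,0,0,0.012]]]'; python3 st.py
```

```text
clock: 16.37
tcp_pos: [0.5135, -0.1433, 0.1546]
orientation: [2.715, 1.58, -0.0]
contact_force: [-4.5, 0.4, 11.4]
grip_width: 0.0169
t 16.37 tcp [ 0.5135 -0.1433  0.1546] xyaw 60.4 zaxis [-0. -0. -1.] w 0.0169 F [-4.5  0.4 11.4] j7 -0.51
```

```bash
python3 -m handwheel '[[[0,0,0,0,0,0,0.035],[0,0,0,0,0,0,0.035],[0,0,0,0,0,0,0.035],[0,0,0.02,0,0,0,0.035],[0,0,0.04,0,0,0,0.045],[0,0,0.04,0,0,0,0.045],[0,0,0,0,0,0,0.045]]]';  python3 -m handwheel '[[[-0.005,0.03,0,0,0,0.113,0.045],[-0.005,0.03,0,0,0,0.113,0.045],[-0.005,0.03,0,0,0,0.113,0.045],[-0.005,0.03,0,0,0,0.113,0.045],[-0.005,0.03,0,0,0,0.113,0.045],[-0.005,0.03,0,0,0,0.113,0.045],[-0.005,0.03,0,0,0,0.113,0.045],[-0.005,0.03,0,0,0,0.113,0.045],[-0.005,0.03,-0.01,0,0,0.113,0.045],[-0.005,0.03,-0.02,0,0,0.113,0.045]]]';  python3 -m handwheel '[[[-0.006,0.03,-0.02,0,0,0.113,0.045],[-0.006,0.03,-0.02,0,0,0.113,0.045],[-0.006,0.03,-0.02,0,0,0.113,0.045],[-0.006,0.03,0,0,0,0.113,0.045],[-0.006,0.03,0,0,0,0.113,0.045],[0,0,0,0,0,0,0.035],[0,0,0,0,0,0,0.035]]]';python3 st.py
python3 - <<'E'
from meas import *
for n in('top','side'):
    p,d=r.grab_frame(n); measure(n,p,d,{'round_large':(.513,-.144,.095,.047),'square_small':S['square_small']})
    u,v=proj(n,np.array([.48,.1,.06])).astype(int)
    c=p[max(0,v-110):v+110,u-146:u+146]; cv2.imwrite(f'pics/{n}8.png',cv2.resize(c[:,:,::-1],(800,600),interpolation=cv2.INTER_CUBIC))
E
```

```text
clock: 16.95
tcp_pos: [0.5173, -0.1439, 0.2606]
orientation: [2.709, 1.575, 0.014]
contact_force: [0.7, 0.7, 0.2]
grip_width: 0.0452
clock: 17.78
tcp_pos: [0.4647, 0.1586, 0.2251]
orientation: [1.439, 2.788, 0.006]
contact_force: [0.9, -0.1, -0.6]
grip_width: 0.0453
clock: 18.37
tcp_pos: [0.4328, 0.3087, 0.1633]
orientation: [-0.608, -3.081, -0.002]
contact_force: [0.5, -0.4, 0.5]
grip_width: 0.0351
t 18.37 tcp [0.4328 0.3087 0.1633] xyaw 157.7 zaxis [-0.001  0.002 -1.   ] w 0.0351 F [ 0.5 -0.4  0.5] j7 0.03
top round_large bar [ 512.3 -145.    42.6   17.4   61.5] mean [ 512.4 -145.3] 118 | ring [ 513.3 -145.5] None 254
top square_small bar [443.7 300.7  13.4  11.8  64.5] mean [443.6 300.8] 24 | ring [435.4 304.5] 68.0 91
side round_large bar [ 504.9 -137.7   51.9   18.    78.3] mean [ 505.9 -143.6] 50 | ring [ 525.1 -141.4] None 228
side square_small bar [433.  309.1  31.5  17.  158.5] mean [432.9 308.5] 111 | ring [433.8 306.9] 68.2 227
```

View pics/side8.png

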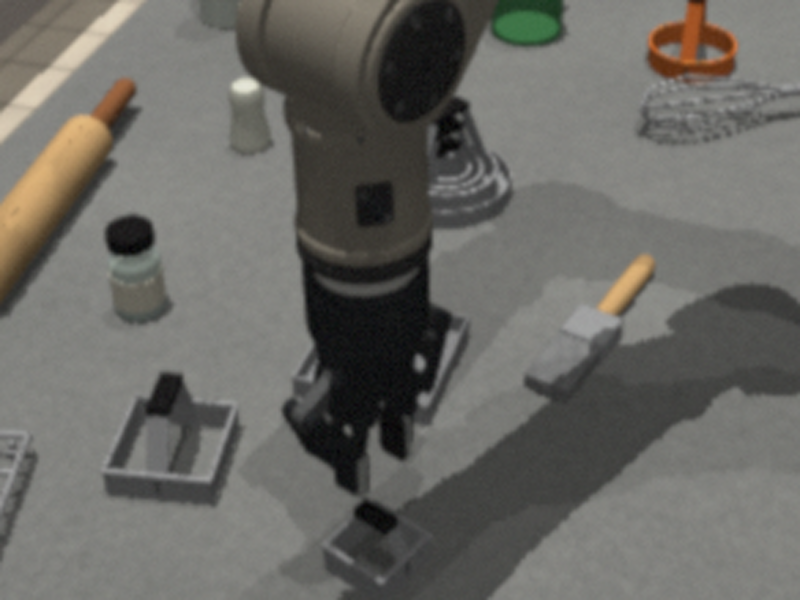

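View pics/top8.png

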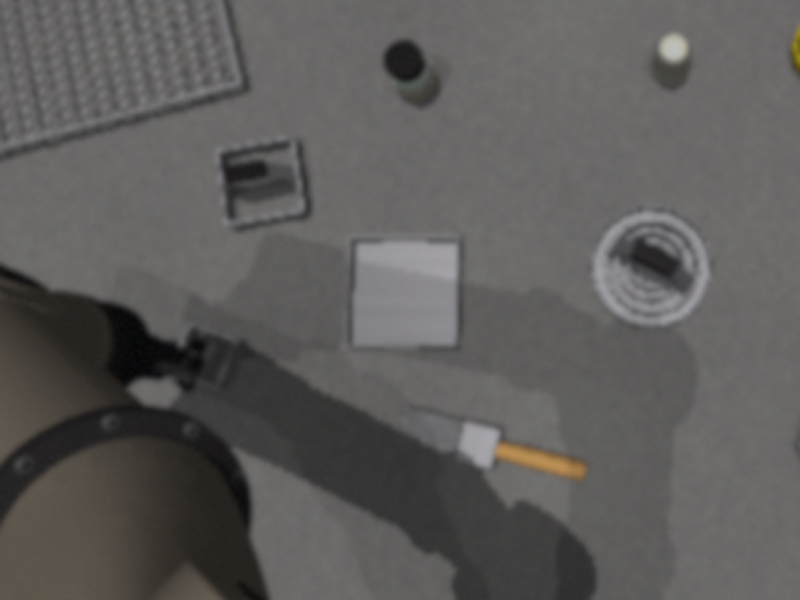

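The round nest shows as three concentric rings (top crop 651,267). The small square (side crop 377,540) is under the gripper.

```bash
python3 -m handwheel '[[[0.0017,-0.003,-0.015,0,0,0,0.035],[0,0,-0.016,0,0,0,0.035],[0,0,-0.014,0,0,0,0.035],[0,0,0,0,0,0,0.035],[0,0,0,0,0,0,0.035]]]';python3 st.py
```

```text
clock: 18.88
tcp_pos: [0.4352, 0.3025, 0.1179]
orientation: [-0.615, -3.08, 0.002]
contact_force: [1.5, -0.1, 1.6]
grip_width: 0.0346
t 18.88 tcp [0.4352 0.3025 0.1179] xyaw 157.4 zaxis [-0.001 -0.001 -1.   ] w 0.0346 F [ 1.5 -0.1  1.6] j7 -0.02
```

```bash
python3 -m handwheel '[[[-0.0005,0.003,-0.009,0,0,0,0.035],[0,0,0,0,0,0,0.035],[0,0,0,0,0,0,0.008],[0,0,0,0,0,0,0.008],[0,0,0,0,0,0,0.008],[0,0,0,0,0,0,0.008],[0,0,0,0,0,0,0.008]]]';python3 st.py
```

```text
clock: 19.47
tcp_pos: [0.4348, 0.3068, 0.1097]
orientation: [0.613, 3.081, 0.001]
contact_force: [-1.3, -0.5, 2.8]
grip_width: 0.0127
t 19.47 tcp [0.4348 0.3068 0.1097] xyaw 157.5 zaxis [ 0.  0. -1.] w 0.0127 F [-1.3 -0.5  2.8] j7 -0.03
```

```bash
python3 -m handwheel '[[[0,0,0.025,0,0,0,0.008],[0,0,0.03,0,0,0,0.008],[0,0,0,0,0,0,0.008]]]'; python3 -m handwheel '[[[0.006,-0.02,0,0,0,-0.12,0.008],[0.006,-0.02,0,0,0,-0.12,0.008],[0.006,-0.02,0,0,0,-0.12,0.008],[0.006,-0.02,0,0,0,-0.12,0.008],[0.006,-0.02,0,0,0,-0.12,0.008],[0.006,-0.02,0,0,0,-0.12,0.008],[0.006,-0.02,0,0,0,-0.12,0.008],[0.006,-0.02,0,0,0,-0.12,0.008],[0.006,-0.02,0,0,0,-0.12,0.008],[0.006,-0.018,0,0,0,-0.12,0.008]]]'; python3 -m handwheel '[[[0,0,0,0,0,0,0.008],[0,0,0,0,0,0,0.008]]]';python3 st.py
```

```text
clock: 19.72
tcp_pos: [0.4364, 0.3085, 0.1687]
orientation: [0.612, 3.077, 0.008]
contact_force: [0.8, 0.7, 0.2]
grip_width: 0.0129
clock: 20.55
tcp_pos: [0.4949, 0.1071, 0.1643]
orientation: [2.253, 2.189, -0.0]
contact_force: [-0.9, 0.0, -0.9]
grip_width: 0.0128
clock: 20.72
tcp_pos: [0.4949, 0.1076, 0.1643]
orientation: [2.247, 2.195, -0.0]
contact_force: [0.1, 0.8, -1.1]
grip_width: 0.0129
t 20.72 tcp [0.4949 0.1076 0.1643] xyaw 88.7 zaxis [ 0.    -0.001 -1.   ] w 0.0129 F [ 0.1  0.8 -1.1] j7 -0.59
```

```bash
python3 -m handwheel '[[[-0.0007,0.0011,-0.01,0,0,-0.006,0.008],[0,0,-0.012,0,0,0,0.008],[0,0,-0.01,0,0,0,0.008],[0,0,0,0,0,0,0.008],[0,0,0,0,0,0,0.008]]]';python3 st.py;python3 - <<'E'
from h import *
n='side'
p,d=r.grab_frame(n); u,v=proj(n,np.array([.494,.1087,.06])).astype(int)
c=p[max(0,v-75):v+75,u-100:u+100]; cv2.imwrite(f'pics/{n}9.png',cv2.resize(c[:,:,::-1],(800,600),interpolation=cv2.INTER_CUBIC))
E
```

```text
clock: 21.13
tcp_pos: [0.4931, 0.1101, 0.1311]
orientation: [-2.25, -2.191, 0.003]
contact_force: [-0.4, -0.5, -0.1]
grip_width: 0.013
t 21.13 tcp [0.4931 0.1101 0.1311] xyaw 88.5 zaxis [-0.003 -0.    -1.   ] w 0.013 F [-0.4 -0.5 -0.1] j7 -0.63
```

View pics/side9.png

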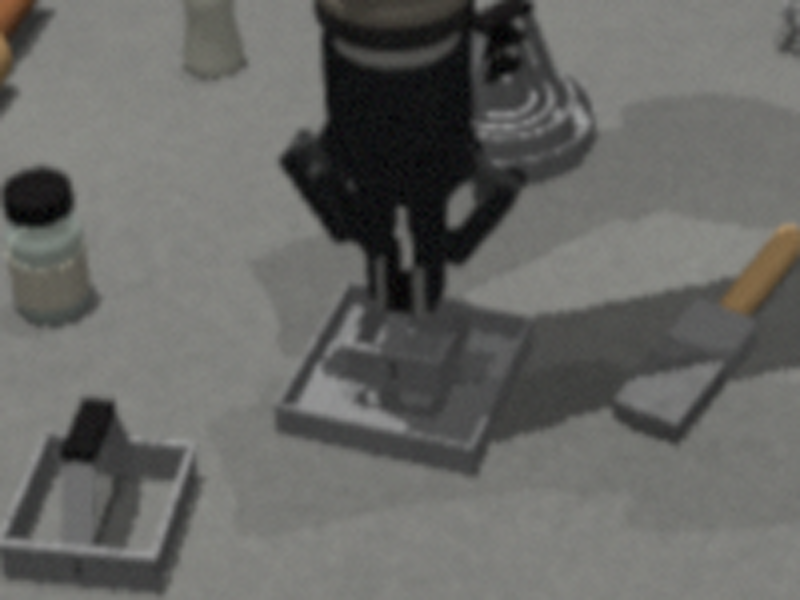

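The small square (418,345) is level, square to the tin (403,385), and above its middle. Lowering.

```bash
python3 -m handwheel '[[[0.001,-0.001,-0.009,0,0,0,0.008],[0,0,-0.006,0,0,0,0.008],[0,0,-0.003,0,0,0,0.008],[0,0,0,0,0,0,0.008],[0,0,0,0,0,0,0.008]]]';python3 st.py
```

```text
clock: 21.6
tcp_pos: [0.4949, 0.1087, 0.1142]
orientation: [-2.252, -2.19, 0.001]
contact_force: [0.3, 0.1, -0.2]
grip_width: 0.0128
t 21.6 tcp [0.4949 0.1087 0.1142] xyaw 88.4 zaxis [-0. -0. -1.] w 0.0128 F [ 0.3  0.1 -0.2] j7 -0.64
```

```bash
python3 -m handwheel '[[[0,0,-0.0025,0,0,0,0.008],[0,0,0,0,0,0,0.008],[0,0,0,0,0,0,0.008]]]';python3 st.py
```

```text
clock: 21.85
tcp_pos: [0.4952, 0.1089, 0.1127]
orientation: [2.252, 2.19, 0.001]
contact_force: [-2.2, -0.6, 6.5]
grip_width: 0.0127
t 21.85 tcp [0.4952 0.1089 0.1127] xyaw 88.4 zaxis [ 0.001 -0.    -1.   ] w 0.0127 F [-2.2 -0.6  6.5] j7 -0.65
```

```bash
python3 -m handwheel '[[[0,0,0,0,0,0,0.03],[0,0,0,0,0,0,0.03],[0,0,0,0,0,0,0.03],[0,0,0.02,0,0,0,0.03],[0,0,0.04,0,0,0,0.045],[0,0,0.035,0,0,0,0.045],[0,0,0,0,0,0,0.045]]]';  python3 -m handwheel '[[[0.013,0.016,0,0,0,0.02,0.045],[0.018,0.022,0,0,0,0.03,0.045],[0.018,0.022,0,0,0,0.03,0.045],[0.018,0.022,0,0,0,0.03,0.045],[0.018,0.022,0,0,0,0.03,0.045],[0.018,0.022,-0.01,0,0,0.03,0.045],[0.013,0.018,-0.02,0,0,0.017,0.04],[0,0,-0.01,0,0,0,0.04],[0,0,0,0,0,0,0.04],[0,0,0,0,0,0,0.04]]]';python3 st.py
python3 - <<'E'
from meas import *
for n in('top','side'):
    p,d=r.grab_frame(n); measure(n,p,d,{'square_small':(.494,.109,.055,.026),'square_large':S['square_large']})
    u,v=proj(n,np.array([.54,.17,.06])).astype(int)
    c=p[max(0,v-90):v+90,u-120:u+120]; cv2.imwrite(f'pics/{n}10.png',cv2.resize(c[:,:,::-1],(640,480),interpolation=cv2.INTER_CUBIC))
E
```

```text
clock: 22.43
tcp_pos: [0.4982, 0.11, 0.2129]
orientation: [2.249, 2.186, 0.014]
contact_force: [0.3, -0.1, 0.2]
grip_width: 0.0455
clock: 23.27
tcp_pos: [0.6103, 0.2517, 0.1659]
orientation: [-2.038, -2.39, 0.004]
contact_force: [0.2, 0.1, -0.5]
grip_width: 0.0402
t 23.27 tcp [0.6103 0.2517 0.1659] xyaw 99.1 zaxis [-0.002 -0.002 -1.   ] w 0.0402 F [ 0.2  0.1 -0.5] j7 -0.58
top square_small bar [495.4 106.4  29.7  13.4  88.4] mean [496.  107.9] 61 | ring [495.9 107. ] 88.5 108
top square_large bar [613.1 246.9  26.9  19.1  91.4] mean [613.7 246.1] 69 | ring [612.5 252.8] 9.4 106
side square_small bar [492.9 111.4  34.2  15.3  87.9] mean [493.5 111.7] 69 | ring [494.1 109.6] 87.9 161
side square_large bar [609.5 256.9  43.7  19.1  98.9] mean [609.7 257.5] 143 | ring [610.6 255.4] 9.0 315
```

View pics/side10.png

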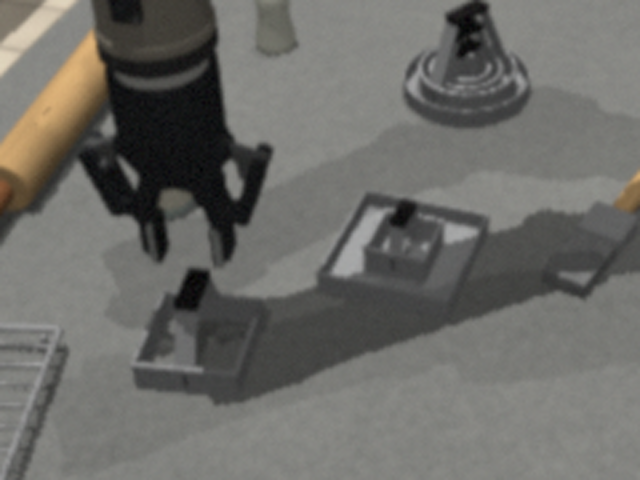

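View pics/top10.png

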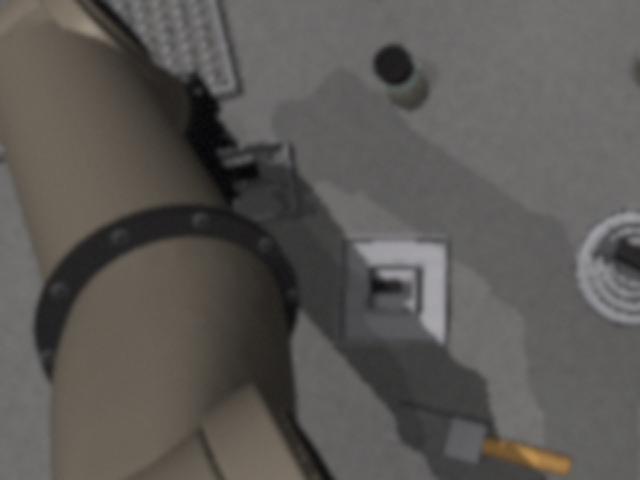

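The small square stands centred in its tin (side crop 403,245), within 1 mm. Now the large square.

```bash
python3 -m handwheel '[[[0.0014,0.0026,-0.012,0,0,0,0.04],[0,0,-0.012,0,0,0,0.04],[0,0,-0.008,0,0,0,0.04],[0,0,0,0,0,0,0.04],[0,0,0,0,0,0,0.04]]]';python3 st.py
```

```text
clock: 23.78
tcp_pos: [0.6119, 0.2548, 0.1338]
orientation: [-2.038, -2.39, 0.003]
contact_force: [-0.4, -0.2, 1.3]
grip_width: 0.0399
t 23.78 tcp [0.6119 0.2548 0.1338] xyaw 99.1 zaxis [-0.002 -0.001 -1.   ] w 0.0399 F [-0.4 -0.2  1.3] j7 -0.6
```

```bash
python3 -m handwheel '[[[0,0,-0.003,0,0,0,0.04],[0,0,0,0,0,0,0.04],[0,0,0,0,0,0,0.012],[0,0,0,0,0,0,0.012],[0,0,0,0,0,0,0.012],[0,0,0,0,0,0,0.012],[0,0,0,0,0,0,0.012]]]';python3 st.py; python3 -m handwheel '[[[0,0,0.025,0,0,0,0.012],[0,0,0.035,0,0,0,0.012],[0,0,0.025,0,0,0,0.012],[0,0,0,0,0,0,0.012],[0,0,0,0,0,0,0.012]]]';python3 st.py
```

```text
clock: 24.37
tcp_pos: [0.6125, 0.2554, 0.1323]
orientation: [2.038, 2.391, 0.0]
contact_force: [-0.7, -0.2, 2.9]
grip_width: 0.0169
t 24.37 tcp [0.6125 0.2554 0.1323] xyaw 99.1 zaxis [ 0.  0. -1.] w 0.0169 F [-0.7 -0.2  2.9] j7 -0.6
clock: 24.78
tcp_pos: [0.6132, 0.2557, 0.2185]
orientation: [2.037, 2.389, 0.005]
contact_force: [-0.1, 0.4, -2.2]
grip_width: 0.0165
t 24.78 tcp [0.6132 0.2557 0.2185] xyaw 99.1 zaxis [ 0.003  0.001 -1.   ] w 0.0165 F [-0.1  0.4 -2.2] j7 -0.56
```

```bash
python3 -m handwheel '[[[-0.01,-0.012,0,0,0,-0.02,0.012],[-0.016,-0.02,0,0,0,-0.027,0.012],[-0.018,-0.022,0,0,0,-0.028,0.012],[-0.018,-0.022,0,0,0,-0.028,0.012],[-0.018,-0.022,0,0,0,-0.028,0.012],[-0.018,-0.022,0,0,0,-0.028,0.012],[-0.013,-0.016,0,0,0,-0.028,0.012],[-0.007,-0.01,0,0,0,0,0.012],[0,0,0,0,0,0,0.012],[0,0,0,0,0,0,0.012]]]'; python3 st.py
python3 - <<'E'
from h import *
n='side'
p,d=r.grab_frame(n); u,v=proj(n,np.array([.494,.1087,.08])).astype(int)
c=p[max(0,v-75):v+75,u-100:u+100]; cv2.imwrite(f'pics/{n}11.png',cv2.resize(c[:,:,::-1],(800,600),interpolation=cv2.INTER_CUBIC))
E
```

```text
clock: 25.62
tcp_pos: [0.4945, 0.1092, 0.2164]
orientation: [-2.252, -2.19, 0.0]
contact_force: [0.6, -0.0, -0.9]
grip_width: 0.0165
t 25.62 tcp [0.4945 0.1092 0.2164] xyaw 88.4 zaxis [-0.  0. -1.] w 0.0165 F [ 0.6 -0.  -0.9] j7 -0.55
```

View pics/side11.png

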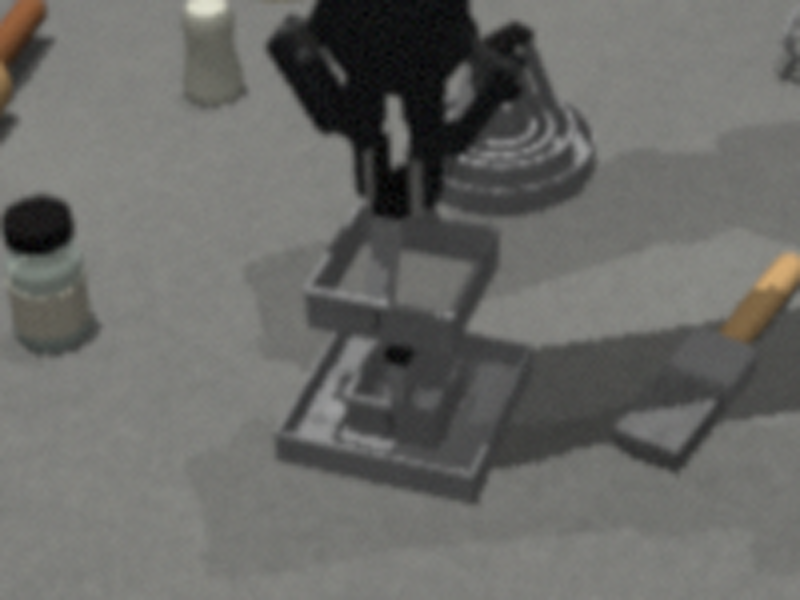

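The large square (403,275) hangs level and square over the small one (400,400). Lowering.

```bash
python3 -m handwheel '[[[0,0,-0.01,0,0,0,0.012],[0,0,-0.015,0,0,0,0.012],[0,0,-0.015,0,0,0,0.012],[0,0,-0.015,0,0,0,0.012],[0,0,-0.01,0,0,0,0.012],[0,0,-0.005,0,0,0,0.012],[0,0,0,0,0,0,0.012],[0,0,0,0,0,0,0.012]]]'; python3 st.py
```

```text
clock: 26.33
tcp_pos: [0.4947, 0.1097, 0.1468]
orientation: [-2.252, -2.19, -0.0]
contact_force: [0.9, -0.3, -1.5]
grip_width: 0.0168
t 26.33 tcp [0.4947 0.1097 0.1468] xyaw 88.4 zaxis [-0.  0. -1.] w 0.0168 F [ 0.9 -0.3 -1.5] j7 -0.62
```

```bash
python3 -m handwheel '[[[0,0,-0.006,0,0,0,0.012],[0,0,-0.004,0,0,0,0.012],[0,0,-0.002,0,0,0,0.012],[0,0,0,0,0,0,0.012],[0,0,0,0,0,0,0.012]]]'; python3 st.py
```

```text
clock: 26.75
tcp_pos: [0.4945, 0.1093, 0.1352]
orientation: [2.252, 2.19, 0.0]
contact_force: [-1.6, -0.3, 2.4]
grip_width: 0.0165
t 26.75 tcp [0.4945 0.1093 0.1352] xyaw 88.4 zaxis [ 0. -0. -1.] w 0.0165 F [-1.6 -0.3  2.4] j7 -0.63
```

Contact comes at the expected height. I'll release and move away for a clear view.

```bash
python3 -m handwheel '[[[0,0,0,0,0,0,0.035],[0,0,0,0,0,0,0.035],[0,0,0,0,0,0,0.035],[0,0,0.02,0,0,0,0.035],[0,0,0.04,0,0,0,0.045],[0,0,0.04,0,0,0,0.045],[0,0,0.03,0,0,0,0.045],[0,0,0,0,0,0,0.045]]]';  python3 -m handwheel '[[[0.01,0.03,0,0,0,0,0.045],[0.01,0.035,0,0,0,0,0.045],[0.01,0.035,0,0,0,0,0.045],[0.01,0.035,0,0,0,0,0.045],[0.01,0.035,0,0,0,0,0.045],[0.01,0.035,0,0,0,0,0.045],[0,0.03,0,0,0,0,0.045],[0,0,0,0,0,0,0.045]]]';python3 st.py
python3 - <<'E'
from meas import *
F={'round_large':(.513,-.144,.095,.047),'round_medium':(.513,-.144,.075,.035),'square_large':(.495,.108,.075,.04)}
for n in('top','side'):
    p,d=r.grab_frame(n); measure(n,p,d,F)
    cv2.imwrite(f'pics/{n}12f.png',p[:,:,::-1])
    u,v=proj(n,np.array([.52,-.02,.06])).astype(int)
    c=p[max(0,v-75):v+75,u-100:u+100]; cv2.imwrite(f'pics/{n}12.png',cv2.resize(c[:,:,::-1],(800,600),interpolation=cv2.INTER_CUBIC))
E
```

```text
clock: 27.42
tcp_pos: [0.4974, 0.1105, 0.2712]
orientation: [2.248, 2.186, 0.015]
contact_force: [1.6, -0.0, 0.8]
grip_width: 0.0451
clock: 28.08
tcp_pos: [0.5522, 0.3521, 0.2645]
orientation: [-2.24, -2.195, -0.004]
contact_force: [-0.7, 1.3, -0.3]
grip_width: 0.0453
t 28.08 tcp [0.5522 0.3521 0.2645] xyaw 88.8 zaxis [-0.001  0.005 -1.   ] w 0.0453 F [-0.7  1.3 -0.3] j7 -0.89
top round_large bar [ 512.3 -145.    42.6   17.4   61.5] mean [ 512.5 -145.3] 116 | ring [ 513.1 -145.3] None 239
top round_medium bar [ 512.8 -144.1   54.1   15.1   62.9] mean [ 511.2 -144.3] 19 | ring [ 514.8 -144.7] None 239
top square_large bar [494.7 107.2  39.4  15.8  88.4] mean [494.6 106.3] 106 | ring [495.4 107.5] 89.1 251
side round_large bar [ 510.4 -138.3   49.7   22.7   59.7] mean [ 510.6 -139.5] 84 | ring [ 516.1 -144.8] None 281
side round_medium bar [ 512.6 -139.6   61.8   22.5   58.6] mean [ 512.1 -138.1] 81 | ring [ 514.3 -136. ] None 280
side square_large bar [491.9 111.4  44.3  18.7  89.9] mean [491.9 111.7] 115 | ring [492.  109.5] 87.7 416
```

View pics/side12.png

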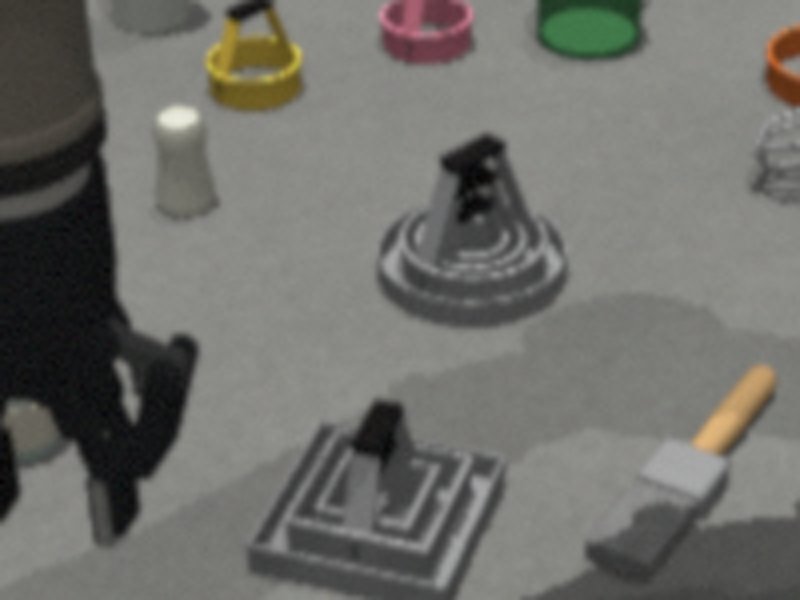

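View pics/top12.png

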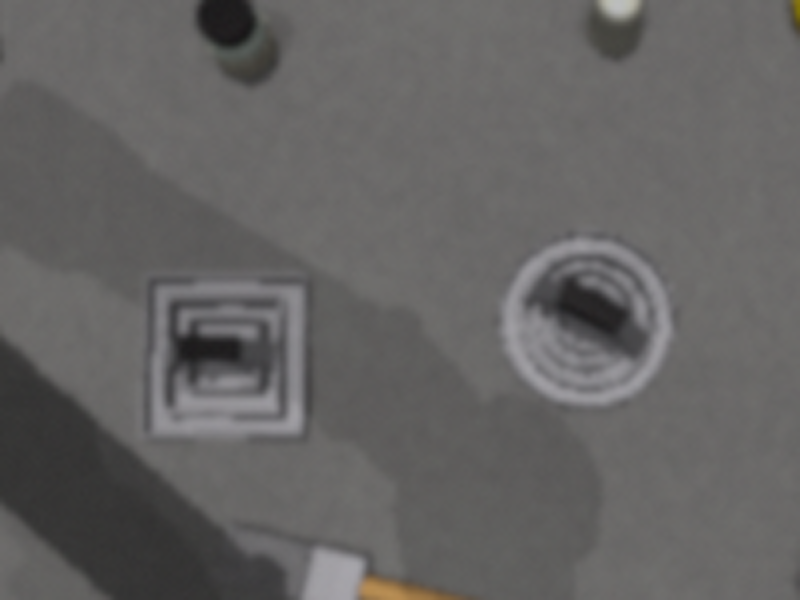

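View pics/side12f.png

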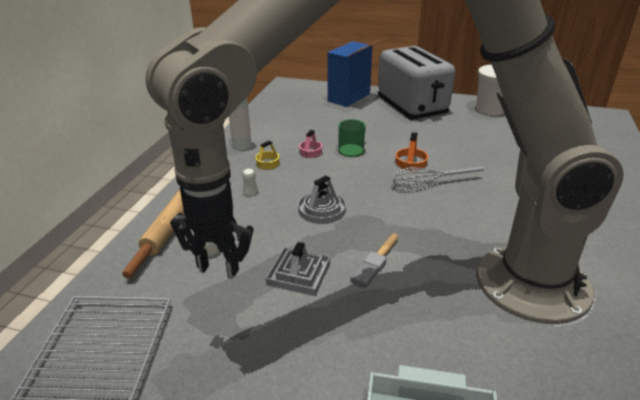

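Both nests are concentric and level: round at top crop (587,320), square at (228,357). The mug, jar and shaker stand where they were.

```bash
python3 -c "
from bench import r
print(r.hand_in(), r.get_obs()['clock'])"
```

```text
the job is handed in; nothing more can be done
the job is handed in; nothing more can be done
```

The job is done and handed in at about 28 s of the 104 s allowed. The three round steel cutters are nested small, medium, large in the round tin, and the two square ones small, large in the square tin. I touched none of the pink, yellow or orange look-alikes.

**Last checks:** From the top camera, both outer rings sit within about 1 mm of their tin's centre. The bars stand at the heights expected for cutters flat on the tin floor, and the square nest is aligned with its tin to about 1°. In the pictures the mug, jar and shaker stand where they were, and the gripper was clear of everything.

**Disagreements:** The side camera read about 2 mm off the top camera throughout, which fits the stated calibration error. Its last ring fits for the round nest were scattered: the medium was about 7 mm off in y and the large about 4 mm off in x. I put this down to the rings hiding one another, because the top view shows them concentric.

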